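Find the flat on a bench spindle and hold its collar there

TASK

Turn the bench spindle's shaft with the fingers until they close on its milled flat and the flat faces the key rest, then take the collar with the set screw from the perforated tray, slip it over the shaft with its screw over that flat, and lower it until its top face is flush with the top of the shaft. Leave the flat facing the key rest and finish still holding the collar there in the gripper, so that a colleague can tighten the screw: do not let go or lower it further. Leave everything else on the bench where it is.

Things in the scene. Friction and masses are not known exactly. Their poses are not given: they have to be found in the camera images.
- spindle: Grey fixed spindle left of the tray: base 130 x 110 mm, 84 mm square block up to 48 mm, bearing cap to 50 mm, upright shaft in the middle. Origin on the shaft's axis at the bench surface, z up. Its x axis points to its key rest: a 36 mm wide arm on that side only, ending 80 mm from the axis, with two dark ribs along it (tops at 55 mm, 14 mm gap).
- flat: Milled flat of the steel shaft. The shaft is 24 mm in diameter and ends 106 mm above the bench; from 64 mm up it has one flat, 42 mm high, 18 mm wide, 4 mm deep: 20 mm across flat and back, 24 mm elsewhere. Fully round below. Origin in the middle of the flat (85 mm above the bench, 8 mm from the axis), x axis straight out of the flat, z up. Turns with the shaft.
- shaft (a joint): Turn of the shaft, rad, anticlockwise seen from above; 0 when the flat faces the key rest (flat's x axis along the spindle's). Starts at 0.5 to 1.5, turns both ways within +-3 against a light friction of 0.05 N m, and stays where it is left.
- collar: Dark steel collar flat on the tray (tray top 6 mm above the bench): 44 mm outside, 28 mm bore, 24 mm high, ~0.15 kg, the only ring with a set screw in its side. Origin: centre of underside, z up, x axis towards the screw. Screw 12 mm up: 10 mm head out to 30 mm from the axis; 6 mm tip inside the bore to 10 mm from the axis, so it goes over the shaft only with the screw over the flat.
- screw_head (a point): Outer end of the collar's set screw, 30 mm from the collar's axis and 12 mm above its underside.
- spacer: Bystander: plain dark ring, 46 mm across, 12 mm high, on the tray; origin at the centre of its underside.
- hub: Bystander: dark solid stepped disc, 52 mm across and 26 mm high, on the tray; origin at the centre of its underside.
- link0: Bystander: grey moulded link, 84 x 18 x 8 mm along x, on the tray; origin at the centre of its underside.
- link1: Bystander: another such link.
- link2: Bystander: another such link.
- brush: Bystander: hand brush with a wooden handle lying on the bench left of the spindle.
- bottle: Bystander: white bottle, 56 mm across and 130 mm high, on the bench beyond the spindle; origin at its foot.
Mind the look-alikes: they are no part of the job. What is shaped like the spindle but yellow is not meant.

How it is judged:
On the way:
1. the fingers are closed on the shaft's flat, and the flat faces the key rest (value of joint shaft between -0.2 and 0.2 rad and contact force between the fingers and flat above 2 N), for 0.2 s.
At the end, for the whole second after the job is handed in: Gripper holds the collar (over 2 N) at rest round the shaft, level (0.12 rad), screw head within 8 mm of the flat's middle line, top flush with the shaft top within 4 mm; flat faces the key rest within 0.2 rad; bystanders within 30 mm of their starts (contact force between the fingers and collar above 2 N and value of joint shaft between -0.2 and 0.2 rad and z of collar in the frame of flat between -0.007 and 0.001 m and x of collar in the frame of flat between -0.012 and -0.004 m and y of collar in the frame of flat between -0.004 and 0.004 m and y of screw_head in the frame of flat between -0.008 and 0.008 m and x of screw_head in the frame of flat above 0.012 m and angle between collar's own z axis and vertical below 0.12 rad and linear speed of collar below 0.01 m/s and distance of each of spacer, hub, link0, link1, link2, brush, bottle from where it was at the start of the episode below 0.03 m); the arm keeps its last pose, push and grip.
It fails at once if a bystander is pushed away or knocked over (distance of any of spacer, hub, link0, link1, link2, brush, bottle from where it was at the start of the episode above 0.03 m or angle between bottle's own z axis and vertical above 0.5 rad).
It also fails if it takes over 53 s, if anything falls off the work surface, if the arm or the gripper's body presses on something with over 40 N, if the wrist force passes 120 N, or if a joint passes its speed limit or range.

ROBOT

A 6-joint arm with a two-finger parallel gripper is mounted at the origin on the work surface. World frame = base frame: x ahead of the robot, y to its left, z up, the work surface at z = 0. Lengths are in m, angles in rad, forces in N, time in s.
With the tool pointing down it reaches from about 0.35 to 1 m from the base axis. Payload 7.1 kg.
Tool frame: the origin (TCP) lies between the finger pads; the fingertips stand 22 mm ahead of it and the grasp point (between the pads) lies 3 mm ahead of it; x points along the fingers, y is the direction in which the jaws open and shut, and the axes are right-handed (so a half turn about x gives the same grasp; the last joint's range is limited). The gripper opens to 85 mm and grips with 20 to 120 N. Pads are 22 mm wide; open, the fingers measure 114 mm over their backs; the gripper's body (76 mm by 85 mm) begins 54 mm behind the grasp point. The pads swing forward as they close: fully open they stand 13 mm farther back than shut.
Start: joints at [1.081, 0.423, 1.63, -0, 1.089, -0.019], TCP at [0.283, 0.557, 0.224] pointing down, gripper open.
Joint ranges: [-3, 3], [-0.9, 2.11], [0.09, 2.58], [-1.31, 4.45], [0.11, 2.69], [-2.54, 2.54]. Speed limits (rad/s): [2.39, 2.39, 3.01, 3.14, 3.14, 3.14].

INTERFACE

Orientations are given as a rotation vector (axis times angle).
In Python, from rig import manip gives the robot as it stands. The module is installed in compiled form; this text tells all that it offers. Calls block until the motion is done:
- manip.move_to(position, orientation): joint-space move of the TCP to a pose.
- manip.servo_line(position, orientation=None, rate=0.15): straight line of the TCP; orientation=None keeps the orientation; rate is the mean speed in m/s.
- manip.set_joints(angles): joint-space move.
- manip.command_gripper(opening, f_grip=None): finger opening in m; f_grip is the grip in N (None keeps the last); returns when the fingers have stopped.
- manip.hold(seconds).
- manip.solve_ik(position, orientation): joint angles nearest the present ones, or None.
- manip.camera(name): name is "scene" or "top" or "wrist"; returns a dict with "image" (400x640x3 uint8, red, green, blue), "fx", "fy", "cx", "cy" (pixels), "k1" (the pictures are not rectified: a ray, as slopes to the right and down, at radius r is drawn at 1 + k1 r^2 times it, then the intrinsics apply), "cam_to_world" (4x4, takes a point from camera to world coordinates); the wrist camera has in their place "mount" (4x4, takes a point from camera to tool coordinates, whose origin is the TCP and whose axes are the tool frame's). Camera axes: x right, y down, z forward; pixel columns grow to the right and rows downward; lengths in m; the calibration is good to about 2 mm. A picture is of the moment at which its call begins: read the wrist's pose just before it. There is no depth.
A pose or a line that the arm cannot do raises manip.IKError and nothing moves.
- manip.sign_off(): hands the job in, once; it reports no verdict.
Readings, each from a call of its own:
- manip.get_time(): time.
- manip.get_joint_positions(): joint angles.
- manip.get_joint_vel(): joint speeds.
- manip.get_tau(): joint torques, N m.
- manip.get_position(): TCP position.
- manip.get_ee_rot(): TCP orientation.
- manip.get_contact_force(): force on the tool from outside, world axes, zero at the start.
- manip.get_torque(): the same for the moment, N m.
- manip.get_width(): finger opening in m.
Only numpy, scipy, OpenCV 4.12 (cv2) and the standard library are available. Lean on these libraries where they do the work, as an engineer would, in place of code of your own. Each camera call takes 0.05 s, during which the arm holds its last target. There are 200 camera calls.

## Working session

There is one attempt and no reset: what is moved stays moved. The work goes in short steps, each a Python script; the robot and the scene stay as the last script left them, time stands still between calls to the robot, and variables do not carry over. Pictures are saved under pics/ and viewed, about 8 in all and at most 12, crops included, and the job is handed in when it is done.

```bash
mkdir -p pics
python3 - <<'E'
from rig import manip
import cv2, numpy as np
for n in ("scene","top"):
    c=manip.camera(n); cv2.imwrite(f"pics/{n}0.png",c["image"][:,:,::-1])
    print(n,c["fx"],c["fy"],c["cx"],c["cy"],c["k1"]); print(np.round(c["cam_to_world"],4))
c=manip.camera("wrist"); cv2.imwrite("pics/wrist0.png",c["image"][:,:,::-1]); print(np.round(c["mount"],4),c["fx"],c["k1"])
print(manip.get_time(),manip.get_position(),manip.get_ee_rot())
E
```

```text
scene 451.31191823724185 451.31191823724185 318.6714821083358 195.76172634019397 -0.03911518237475279
[[ 0.6519  0.4189 -0.6321  1.1027]
 [ 0.7583 -0.3588  0.5443 -0.5064]
 [ 0.0012 -0.8341 -0.5516  0.6306]
 [ 0.      0.      0.      1.    ]]
top 404.78778759514626 404.78778759514626 317.36555999914435 201.339217714492 0.017123521557140694
[[ 0.0219 -0.9853  0.1697  0.2859]
 [-0.999  -0.0284 -0.0358  0.0601]
 [ 0.0401 -0.1687 -0.9849  1.1741]
 [ 0.      0.      0.      1.    ]]
[[-1.300e-03 -2.777e-01  9.607e-01 -1.491e-01]
 [ 1.000e+00 -1.100e-03  1.000e-03 -5.000e-04]
 [ 8.000e-04  9.607e-01  2.777e-01 -7.120e-02]
 [ 0.000e+00  0.000e+00  0.000e+00  1.000e+00]] 351.8219412378925 -0.03944596813077385
0.15 [0.28326616 0.55663632 0.22328858] [ 0.36822558  1.53941065 -0.37011973]
```

View pics/top0.png

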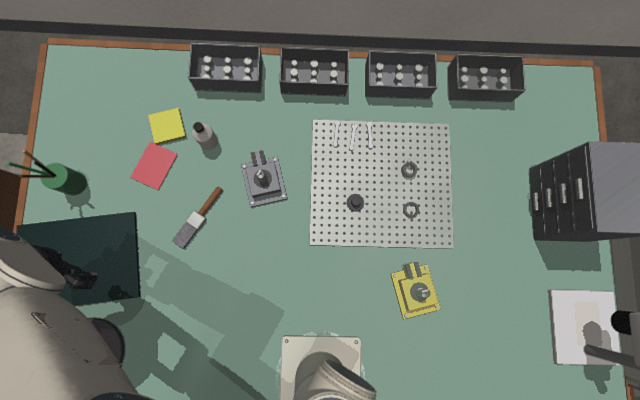

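View pics/scene0.png

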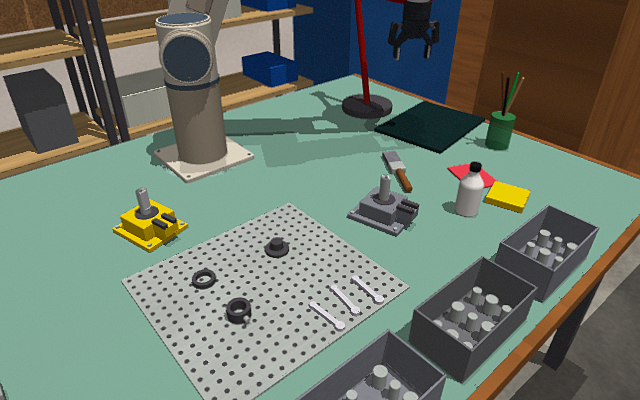

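```bash
cat > h.py <<'E'
from rig import manip
import cv2, numpy as np
from scipy.spatial.transform import Rotation as Ro
def down(yaw):  # tool x down, tool y at heading yaw, z=(s,-c,0)
    c,s=np.cos(yaw),np.sin(yaw)
    return Ro.from_matrix(np.array([[0,c,s],[0,s,-c],[-1,0,0]])).as_rotvec()
def shot(n,f=None):
    T=np.eye(4); T[:3,3]=manip.get_position(); T[:3,:3]=Ro.from_rotvec(manip.get_ee_rot()).as_matrix()
    c=manip.camera(n); M=T@c["mount"] if n=="wrist" else c["cam_to_world"]
    c["M"]=M
    if f: cv2.imwrite(f"pics/{f}.png",c["image"][:,:,::-1]); np.savez(f"pics/{f}.npz",**{k:c[k] for k in("image","fx","fy","cx","cy","k1","M")})
    return c
def ray(c,u,v):
    d=np.array([(u-c["cx"])/c["fx"],(v-c["cy"])/c["fy"]]); x=d.copy()
    for _ in range(10): x=d/(1+c["k1"]*(x@x))
    M=c["M"]; r=M[:3,:3]@np.array([x[0],x[1],1]); return M[:3,3],r/np.linalg.norm(r)
def plane(c,u,v,z):
    o,r=ray(c,u,v); return o+r*(z-o[2])/r[2]
def tri(views):  # [(c,u,v),...]
    A=np.zeros((3,3));b=np.zeros(3)
    R=[ray(*w) for w in views]
    for o,r in R: P=np.eye(3)-np.outer(r,r); A+=P; b+=P@o
    p=np.linalg.solve(A,b); return p,[1e3*np.linalg.norm((np.eye(3)-np.outer(r,r))@(p-o)) for o,r in R]
def proj(c,p):
    q=np.linalg.inv(c["M"])@np.append(p,1); x=q[:2]/q[2]; x=x*(1+c["k1"]*(x@x)); return x[0]*c["fx"]+c["cx"],x[1]*c["fy"]+c["cy"]
E
python3 - <<'E'
from h import *
R=Ro.from_rotvec(manip.get_ee_rot()).as_matrix(); print(R.round(3))
t=shot("top");s=shot("scene")
for nm,uv,z in(("shaft",(261,173),.106),("rest",(256,157),.055),("colA",(409,169),.03),("ringB",(411,210),.018),("hub",(355,202),.03),("bottle",(200,127),.13)): print(nm,plane(t,*uv,z).round(3))
print(tri([(t,409,169),(s,238,305)]),tri([(t,261,173),(s,385,178)]))
for p in((.62,.18,.2),(.6,-.16,.2)):
  for y in(-np.pi,-np.pi/2,-1.2,-.4,0,np.pi/2):
    q=manip.solve_ik(p,down(y)); print(p,round(y,2),None if q is None else np.round(q,2))
E
```

```text
[[-0.001  0.454  0.891]
 [-0.001  0.891 -0.454]
 [-1.    -0.001 -0.   ]]
shaft [0.543 0.175 0.106]
rest [0.601 0.197 0.055]
colA [ 0.587 -0.248  0.03 ]
ringB [ 0.467 -0.255  0.018]
hub [ 0.484 -0.09   0.03 ]
bottle [0.658 0.34  0.13 ]
(array([ 0.58685552, -0.24944594,  0.02874732]), [np.float64(0.8894683416434573), np.float64(0.8894683416434187)]) (array([0.54254978, 0.17432284, 0.10466461]), [np.float64(1.0637051025473703), np.float64(1.0637051025472513)])
(0.62, 0.18, 0.2) -3.14 None
(0.62, 0.18, 0.2) -1.57 [ 0.26  0.48  1.6  -0.    1.06  1.83]
(0.62, 0.18, 0.2) -1.2 [ 0.26  0.48  1.6  -0.    1.06  1.46]
(0.62, 0.18, 0.2) -0.4 [ 0.26  0.48  1.6  -0.    1.06  0.66]
(0.62, 0.18, 0.2) 0 [ 0.26  0.48  1.6  -0.    1.06  0.26]
(0.62, 0.18, 0.2) 1.57 [ 0.26  0.48  1.6  -0.    1.06 -1.31]
(0.6, -0.16, 0.2) -3.14 None
(0.6, -0.16, 0.2) -1.57 [-0.28  0.44  1.66 -0.    1.04  1.29]
(0.6, -0.16, 0.2) -1.2 [-0.28  0.44  1.66 -0.    1.04  0.92]
(0.6, -0.16, 0.2) -0.4 [-0.28  0.44  1.66 -0.    1.04  0.12]
(0.6, -0.16, 0.2) 0 [-0.28  0.44  1.66 -0.    1.04 -0.28]
(0.6, -0.16, 0.2) 1.57 [-0.28  0.44  1.66  0.    1.04 -1.85]
```

Run:
```python
from h import *
manip.move_to([.55,.19,.215],down(0)); a=shot("wrist","w1")
manip.servo_line([.49,.165,.24],down(0),.25); b=shot("wrist","w2")
cv2.imwrite("pics/w12.png",np.hstack([cv2.resize(c["image"][60:360,120:520,::-1],None,fx=1,fy=1) for c in(a,b)]))
print(manip.get_time())
```

```text
2.4333
```

View pics/w12.png

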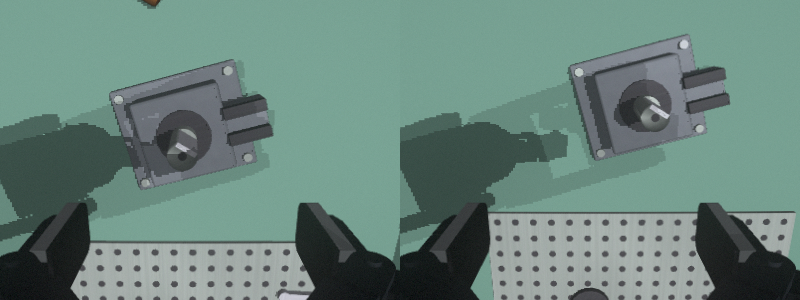

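Run:
```python
import cv2,numpy as np
a=cv2.imread("pics/w1.png")[155:255,260:360];b=cv2.imread("pics/w2.png")[125:225,320:420]
cv2.imwrite("pics/z12.png",np.hstack([cv2.resize(i,(400,400),interpolation=cv2.INTER_CUBIC) for i in(a,b)]))
```

```text
(no output)
```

View pics/z12.png

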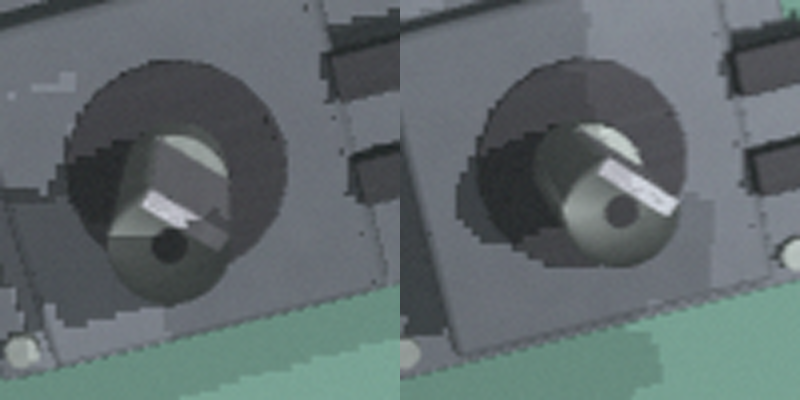

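Run:
```python
from h import *
a=np.load("pics/w1.npz");b=np.load("pics/w2.npz")
def C(c,x,y,r=3):  # dark hole centroid
    g=cv2.cvtColor(c["image"],cv2.COLOR_RGB2GRAY).astype(float); p=g[y-r-1:y+r+2,x-r-1:x+r+2]
    w=np.clip(np.percentile(p,75)-p-8,0,None); Y,X=np.mgrid[y-r-1:y+r+2,x-r-1:x+r+2]; return (w*X).sum()/w.sum(),(w*Y).sum()/w.sum()
ha,hb=C(a,302,216),C(b,375,178); print(ha,hb)
print("hole",tri([(a,*ha),(b,*hb)]))
A=[(140,207),(218,250)];B=[(198,178),(268,215)]
P=[tri([(a,260+x/4,155+y/4),(b,320+X/4,125+Y/4)]) for (x,y),(X,Y) in zip(A,B)]; print(P)
for c,L,o in((a,A,(260,155)),(b,B,(320,125))):
    p=[plane(c,o[0]+x/4,o[1]+y/4,.106) for x,y in L]; d=p[1]-p[0]; print("edge",p,"normal",np.arctan2(d[1],d[0])+np.pi/2)
    h=plane(c,*(ha if c is a else hb),.106); print("hole@.106",h)
ba=[(118,99),(228,70),(249,157),(146,183)];bb=[(178,72),(284,44),(300,128),(199,154)]
Q=[tri([(a,120+x,60+y),(b,120+X,60+Y)])[0] for (x,y),(X,Y) in zip(ba,bb)]; Q=np.array(Q); print(Q.round(4),Q.mean(0))
for i,j in((0,1),(3,2)): d=Q[j]-Q[i]; print("x head",np.arctan2(d[1],d[0]),np.linalg.norm(d))
for i,j in((3,0),(2,1)): d=Q[j]-Q[i]; print("y head-90",np.arctan2(d[1],d[0])-np.pi/2,np.linalg.norm(d))
# ribs ends triangulated by top cam as check
t=shot("top","top1")
print(proj(t,P[0][0]),proj(t,[.5425,.1743,.106]))
```

```text
(np.float64(301.6489361702128), np.float64(216.10638297872342)) (np.float64(374.9805375347544), np.float64(177.531047265987))
hole (array([0.54091354, 0.17825345, 0.10568306]), [np.float64(0.07188688904205019), np.float64(0.0718868890420446)])
[(array([0.53602198, 0.18517321, 0.10494716]), [np.float64(0.479441680770695), np.float64(0.47944168077067484)]), (array([0.55081007, 0.1773189 , 0.1061888 ]), [np.float64(0.04187425197874326), np.float64(0.0418742519787034)])]
edge [array([0.53586649, 0.18592686, 0.106     ]), array([0.55079182, 0.17729648, 0.106     ])] normal 1.0465327610279997
hole@.106 [0.54089045 0.17842187 0.106     ]
edge [array([0.53607782, 0.18492748, 0.106     ]), array([0.55087367, 0.1772424 , 0.106     ])] normal 1.0917435510990336
hole@.106 [0.54089186 0.17825305 0.106     ]
[[ 4.744e-01  2.082e-01  1.120e-02]
 [ 5.841e-01  2.372e-01  1.440e-02]
 [ 6.089e-01  1.474e-01  1.200e-02]
 [ 4.976e-01  1.133e-01 -1.000e-04]] [0.54123002 0.17651529 0.00937015]
x head 0.25769841094793594 0.11352295438494128
x head 0.29736013588100557 0.11701555784654305
y head-90 0.23986769640648475 0.09839628345799206
y head-90 0.26923303137566323 0.09314880367085872
(np.float64(257.1166101047911), np.float64(175.49032097740803)) (np.float64(261.2424403328823), np.float64(173.18224584468456))
```

Run:
```python
from h import *
ax=np.array([.5409,.1783]); n0,n1=1.07,.262
def P(th,z): return [*(ax-.002*np.array([np.cos(th),np.sin(th)])),z]
def F(s): print(s,np.round(manip.get_contact_force(),2),np.round(manip.get_torque(),2),round(manip.get_width(),4),manip.get_position().round(4),round(manip.get_time(),1))
manip.move_to(P(n0,.17),down(n0)); manip.command_gripper(.05)
manip.servo_line(P(n0,.091),rate=.1); F("down")
manip.command_gripper(.0,30); F("grip")
for th in np.linspace(n0,n1,4)[1:]: manip.move_to(P(th,.091),down(th)); F(th)
manip.hold(.4); F("hold")
c=shot("wrist","w3"); cv2.imwrite("pics/w3c.png",cv2.resize(c["image"][120:400,180:460,::-1],(560,560)))
```

```text
down [0.15 0.26 0.06] [-0.01  0.01  0.03] 0.0501 [0.5404 0.1767 0.0915] 4.9
grip [-1.77 -0.71  6.24] [-0.03  0.18 -0.03] 0.0187 [0.5404 0.1767 0.0918] 5.2
0.8006666666666666 [-1.26 -0.8   5.4 ] [ 0.01  0.11 -0.02] 0.0187 [0.5401 0.1771 0.0918] 5.6
0.5313333333333333 [-0.35  0.21  5.77] [ 0.01  0.01 -0.02] 0.0186 [0.5399 0.1776 0.0918] 6.0
0.262 [1.3  0.47 4.86] [ 0.07 -0.07 -0.06] 0.0182 [0.5399 0.1781 0.0918] 6.3
hold [ 0.35 -0.02  6.06] [ 0.06 -0.04 -0.05] 0.018 [0.5399 0.1781 0.0918] 6.8
```

View pics/w3c.png

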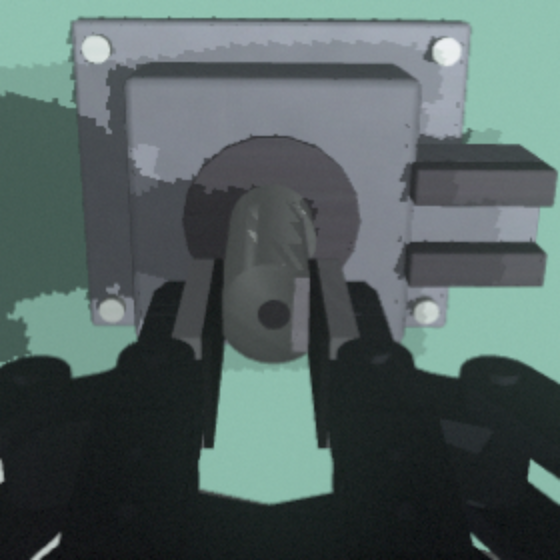

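Run:
```python
from h import *
c=np.load("pics/w3.npz"); print(plane(c,180+273/2,120+314/2,.106))
manip.command_gripper(.05); print(np.round(manip.get_contact_force(),2))
p=manip.get_position(); manip.servo_line([p[0],p[1],.2],rate=.25); d=shot("wrist","w4")
manip.move_to([.587,-.24,.15],down(-.3)); a=shot("wrist","w5")
manip.servo_line([.547,-.265,.17],rate=.2); b=shot("wrist","w6")
def crop(c,z):
    u,v=map(int,proj(c,z)); u0,v0=max(0,min(540,u-50)),max(0,min(300,v-50)); print(u0,v0); return cv2.resize(c["image"][v0:v0+100,u0:u0+100,::-1],(400,400),interpolation=cv2.INTER_CUBIC)
q=[.587,-.249,.03]
cv2.imwrite("pics/z56.png",np.vstack([np.hstack([crop(a,q),crop(b,q)])])); 
u,v=map(int,proj(d,[.541,.178,.106])); print(u,v); cv2.imwrite("pics/z4.png",cv2.resize(d["image"][v-60:v+60,u-80:u+80,::-1],None,fx=4,fy=4))
print(manip.get_time())
```

```text
[0.54073933 0.17840017 0.106     ]
[-0.38  0.08 -0.32]
266 158
303 108
316 206
9.9083
```

View pics/z56.png

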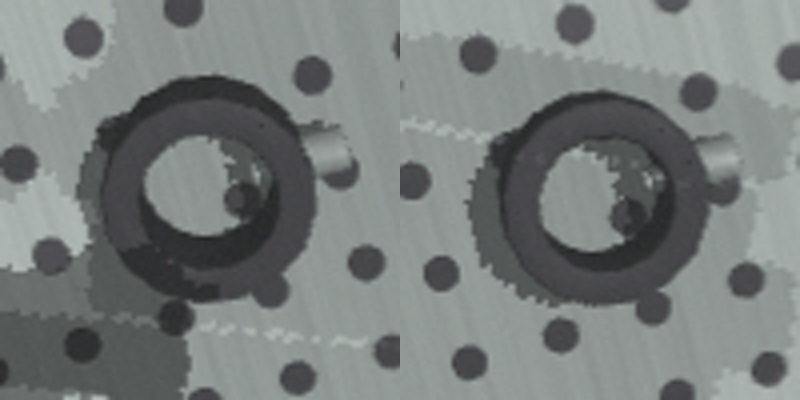

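View pics/z4.png

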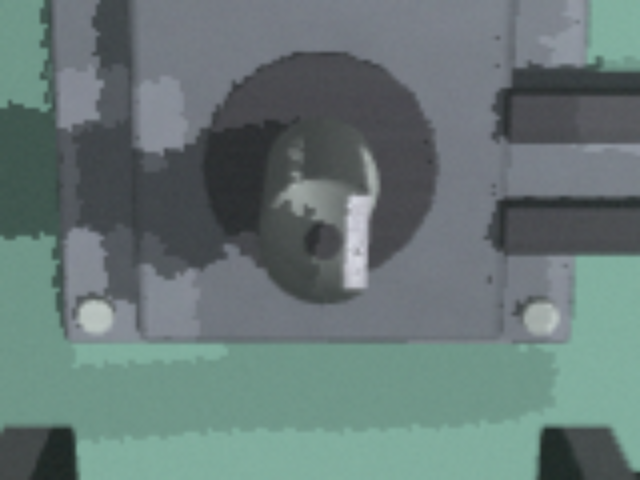

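Run:
```python
from h import *
a=np.load("pics/w5.npz");b=np.load("pics/w6.npz")
f=lambda o,x,y:(o[0]+x/4-.4,o[1]+y/4-.4)
A,B=(303,108),(316,206)
c,e=tri([(a,*f(A,210,199)),(b,*f(B,206.5,203))]); print(c.round(4),e)
for w,o,p in((a,A,(210,199)),(b,B,(206.5,203))): print(plane(w,*f(o,*p),.03).round(4))
s,e=tri([(a,*f(A,350,154)),(b,*f(B,339,158))]); print(s.round(4),e)
for w,o,p in((a,A,(350,154)),(b,B,(339,158))):
    q=plane(w,*f(o,*p),.018); d=q-c; print(q.round(4),np.arctan2(d[1],d[0]),np.hypot(*d[:2]))
```

```text
[ 0.5801 -0.1454  0.4351] [np.float64(16.977024180201354), np.float64(16.97702418020129)]
[ 0.6271 -0.2187  0.03  ]
[ 0.5756 -0.3374  0.03  ]
[ 0.5665 -0.1453  0.4373] [np.float64(15.850592757722819), np.float64(15.850592757723124)]
[ 0.657  -0.2203  0.018 ] -0.7717841395443368 0.10734953108660723
[ 0.6082 -0.3415  0.018 ] -1.428293854866475 0.19809571325849262
```

Run:
```python
from h import *
a=np.load("pics/w5.npz");b=np.load("pics/w6.npz")
f=lambda o,x,y:(o[0]+x/4-.4,o[1]+y/4-.4)
A,B=(266,158),(303,108)
c,e=tri([(a,*f(A,210,199)),(b,*f(B,206.5,203))]); print(c.round(4),e)
for w,o,p in((a,A,(210,199)),(b,B,(206.5,203))): print(plane(w,*f(o,*p),.03).round(4))
s,e=tri([(a,*f(A,350,154)),(b,*f(B,339,158))]); print(s.round(4),e)
for w,o,p in((a,A,(350,154)),(b,B,(339,158))):
    q=plane(w,*f(o,*p),.018); d=q-c; print(q.round(4),np.arctan2(d[1],d[0]),np.hypot(*d[:2]))
```

```text
[ 0.5881 -0.2498  0.0257] [np.float64(0.0508438077439442), np.float64(0.0508438077441865)]
[ 0.5884 -0.2485  0.03  ]
[ 0.5878 -0.2491  0.03  ]
[ 0.6176 -0.2495  0.0233] [np.float64(0.2299107561041094), np.float64(0.22991075610420267)]
[ 0.618  -0.2512  0.018 ] -0.047136465747105206 0.029897789104098176
[ 0.6184 -0.2503  0.018 ] -0.015364349746601825 0.030270768808204673
```

Run:
```python
from h import *
def F(s): print(s,np.round(manip.get_contact_force(),2),round(manip.get_width(),4),manip.get_position().round(4),round(manip.get_time(),1))
y=-.063-np.pi/2; c=[.588,-.249]
manip.command_gripper(.065)
manip.move_to([*c,.09],down(y)); manip.servo_line([*c,.031],rate=.08); F("down")
manip.command_gripper(.03,40); F("grip")
manip.servo_line([*c,.2],rate=.15); F("lift")
y=.262-np.pi/2
manip.move_to([.5409,.1783,.2],down(y)); F("over")
a=shot("wrist","w7"); print(proj(a,[.5409,.1783,.194]))
cv2.imwrite("pics/w7c.png",cv2.resize(a["image"][150:350,220:420,::-1],(600,600),interpolation=cv2.INTER_CUBIC))
```

```text
down [-0.19  0.77  0.56] 0.0652 [ 0.5883 -0.2491  0.0312] 12.3
grip [0.61 0.63 0.62] 0.0301 [ 0.5881 -0.2491  0.0313] 12.8
lift [-0.67  0.65  0.01] 0.0301 [ 0.5874 -0.2487  0.1989] 14.1
over [0.36 0.92 0.31] 0.0297 [0.5413 0.1775 0.2   ] 15.6
(np.float64(311.2243481309434), np.float64(255.90293944499777))
```

View pics/w7c.png

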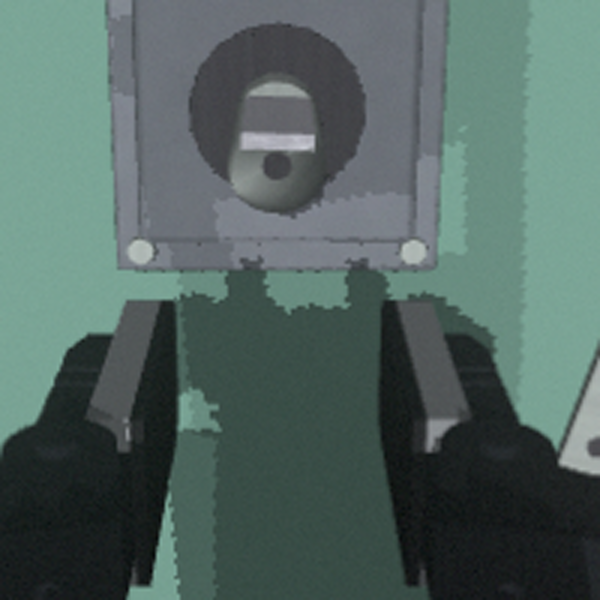

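Run:
```python
from h import *
t=shot("top","top2"); s=shot("scene","scene2")
cv2.imwrite("pics/ts2.png",np.hstack([cv2.resize(t["image"][110:260,300:460,::-1],(400,375)),cv2.resize(s["image"][225:375,140:300,::-1],(400,375))]))
t0=cv2.imread("pics/top0.png");s0=cv2.imread("pics/scene0.png")
for n,x,y in(("t",t["image"][150:230,390:440,::-1],t0[150:230,390:440]),("s",s["image"][250:340,180:270,::-1],s0[250:340,180:270])):
    d=cv2.absdiff(np.ascontiguousarray(x),y).max(2)>40; print(n,d.sum(),np.argwhere(d).mean(0) if d.any() else "")
```

```text
t 0 
s 0
```

View pics/ts2.png

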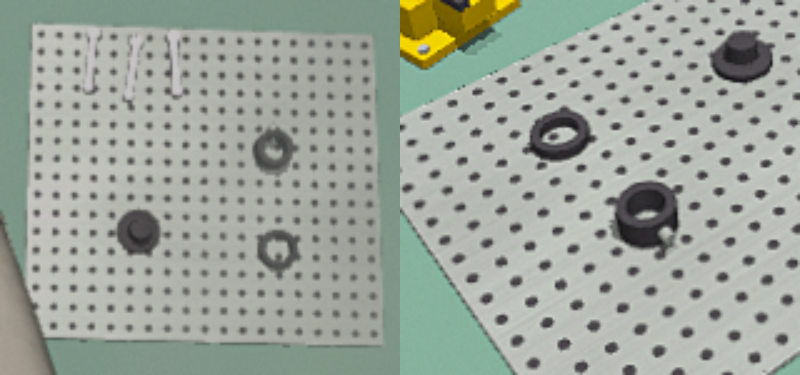

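The 30 mm reading is just the opening I commanded, so the fingers closed on air above the collar, which hasn't moved. In the wrist picture the pad tips lie at u 278/347, v 250. With the calibration that puts them about 17 mm behind the TCP, not 22 mm ahead as the text says. The earlier shaft grip was therefore only on its top chamfer (18 mm, lifting force). I'll redo that grip lower, watching the force on the way down.

```bash
cat >> h.py <<'E'
def F(s): print(s,np.round(manip.get_contact_force(),2),np.round(manip.get_torque(),2),round(manip.get_width(),4),manip.get_position().round(4),round(manip.get_time(),1))
def guarded(xy,z,step=.006,lim=4,rate=.08):
    f0=manip.get_contact_force(); p=manip.get_position()[2]
    while p>z+1e-4:
        p=max(z,p-step); manip.servo_line([*xy,p],rate=rate)
        f=manip.get_contact_force()-f0
        if np.linalg.norm(f)>lim: print("contact",f.round(1),p); return False
    return True
E
python3 - <<'E'
from h import *
n=.262; ax=np.array([.5409,.1783]); xy=ax-.002*np.array([np.cos(n),np.sin(n)])
manip.command_gripper(.05)
manip.move_to([*xy,.13],down(n)); manip.servo_line([*xy,.095],rate=.12)
ok=guarded(xy,.056); F("down")
manip.command_gripper(.0,30); F("grip"); manip.hold(.3); F("hold")
c=shot("wrist","w8"); cv2.imwrite("pics/w8c.png",cv2.resize(c["image"][120:400,180:460,::-1],(560,560)))
E
```

```text
down [-0.72 -0.43 -0.21] [ 0.01 -0.   -0.01] 0.05 [0.5389 0.1778 0.0559] 19.7
grip [0.82 0.16 5.23] [ 0.04 -0.1  -0.05] 0.0194 [0.5398 0.178  0.0567] 20.1
hold [1.52 0.02 4.93] [ 0.03 -0.11 -0.04] 0.0194 [0.5399 0.178  0.0567] 20.4
```

View pics/w8c.png

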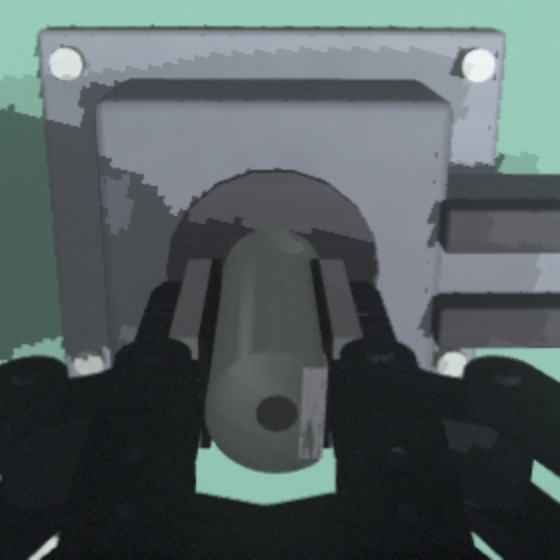

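Run:
```python
from h import *
manip.command_gripper(.05); p=manip.get_position(); manip.servo_line([p[0],p[1],.14],rate=.3)
y=-.063-np.pi/2; c=[.588,-.249]
manip.command_gripper(.065)
manip.move_to([*c,.05],down(y)); manip.servo_line([*c,.008],rate=.1)
ok=guarded(c,-.009); F(f"down {ok}")
manip.command_gripper(.0,45); F("grip")
if manip.get_width()>.035:
    manip.servo_line([*c,.12],rate=.15); F("lift")
    y=.262-np.pi/2
    manip.move_to([.5414,.1784,.125],down(y)); F("over")
a=shot("wrist","w9")
cv2.imwrite("pics/w9c.png",cv2.resize(a["image"][180:380,220:420,::-1],(600,600),interpolation=cv2.INTER_CUBIC))
```

```text
contact [-2.   0.6 11.3] -0.009
down False [-2.34  1.25 11.41] [ 0.29  0.39 -0.03] 0.0646 [ 0.5887 -0.2494 -0.0077] 24.5
grip [-2.96 -0.1  33.94] [0.35 0.35 0.09] 0.0431 [ 0.5931 -0.2515 -0.0033] 24.8
lift [-0.26 -0.33 -0.95] [-0.09 -0.04 -0.  ] 0.0433 [ 0.5871 -0.2486  0.1188] 25.8
over [-0.53 -0.97 -1.33] [ 0.04 -0.01 -0.02] 0.043 [0.5419 0.1776 0.125 ] 27.4
```

View pics/w9c.png

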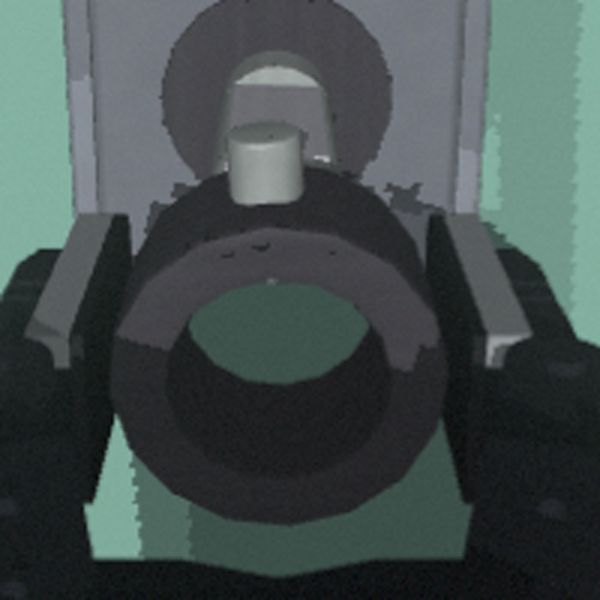

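Run:
```python
from h import *
from scipy.optimize import brentq
a=np.load("pics/w9.npz"); print(a["cy"],a["cx"])
f=lambda x,y:(220+x/3-.33,180+y/3-.33)
tz=manip.get_position(); R=Ro.from_rotvec(manip.get_ee_rot()).as_matrix()
def chord(p,q,d):
    g=lambda z:np.linalg.norm(plane(a,*f(*p),z)-plane(a,*f(*q),z))-d
    z=brentq(g,.05,.23); m=(plane(a,*f(*p),z)+plane(a,*f(*q),z))/2; return z,R.T@(m-tz)
print("outer v",chord((278,228),(278,525),.044)); print("outer h",chord((110,372),(447,372),.044))
print("bore v",chord((278,281),(278,478),.028)); print("bore h",chord((165,385),(392,385),.028))
for zt in(.153,.156,.159):
    c=(plane(a,*f(278,228),zt)+plane(a,*f(278,525),zt))/2; h=plane(a,*f(264,133),zt-.012)
    print(zt,(R.T@(c-tz)).round(4),c.round(4),(R.T@(h-tz)).round(4),h.round(4),np.hypot(*(h-c)[:2]),np.arctan2(*(h-c)[1::-1]))
s=shot("scene","s9"); t=shot("top","t9")
u,v=map(int,proj(s,[.541,.178,.155])); print(u,v); cv2.imwrite("pics/s9c.png",np.hstack([cv2.resize(i,(400,400),interpolation=cv2.INTER_CUBIC) for i in(s["image"][v-50:v+50,u-50:u+50,::-1],)]))
```

```text
205.4189241239833 312.31448371951063
outer v (0.15381942075182398, array([-0.02885527, -0.00044953,  0.00649104]))
outer h (0.1528029822924365, array([-0.02783872, -0.00038582,  0.00541492]))
bore v (0.15872311656795926, array([-0.03375866, -0.00044548,  0.00323859]))
bore h (0.1599143160839563, array([-0.03494981, -0.00038367,  0.00282855]))
0.153 [-0.028  -0.0005  0.007 ] [0.535  0.1761 0.153 ] [-0.016  -0.0023 -0.0235] [0.564  0.1857 0.141 ] 0.030572736047947455 0.321273213200919
0.156 [-0.031  -0.0004  0.0051] [0.5368 0.1766 0.156 ] [-0.019  -0.0023 -0.0245] [0.565 0.186 0.144] 0.02971320765272574 0.3216279891684548
0.159 [-0.034  -0.0004  0.0032] [0.5387 0.1771 0.159 ] [-0.022  -0.0022 -0.0256] [0.566  0.1862 0.147 ] 0.028853683220202316 0.3220039020790081
387 157
```

View pics/s9c.png

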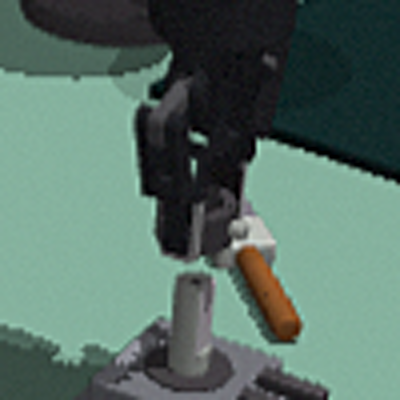

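```bash
cat >> h.py <<'E'
AX=np.array([.541,.1784]); YAW=.262-.06-np.pi/2; OFF=(-.0004,.0045)
def tcp(ax,off=OFF,yaw=YAW):
    c,s=np.cos(yaw),np.sin(yaw); return np.array(ax)-off[0]*np.array([c,s])-off[1]*np.array([s,-c])
E
python3 - <<'E'
from h import *
n=np.array([np.cos(.262),np.sin(.262)])
t=tcp(AX+.008*n); manip.move_to([*t,.112],down(YAW)); manip.hold(.3); F(f"pre {t.round(4)}")
f0=manip.get_contact_force(); z=.112
while z>.090:
    z-=.001; manip.servo_line([*t,z],rate=.03); f=manip.get_contact_force()-f0
    if z<.104: print(round(z,4),manip.get_position()[2].round(4),f.round(1))
    if f[2]>3.5: break
F("touch")
manip.servo_line([*t,.112],rate=.1); t=tcp(AX); manip.servo_line([*t,.112],rate=.05); manip.hold(.3); F(f"over {t.round(4)}")
E
```

```text
pre [0.5532 0.181 ] [-0.04 -0.02 -2.08] [-0.02 -0.03 -0.  ] 0.0432 [0.5531 0.1809 0.1124] 28.1
0.103 0.1029 [ 0.5 -0.2  0.1]
0.102 0.1019 [0.2 0.3 0.9]
0.101 0.1009 [0.  0.  0.8]
0.1 0.0999 [ 0.4  0.1 -0.1]
0.099 0.0989 [-0.1  0.5  1.2]
0.098 0.0979 [0.3 0.2 1.2]
0.097 0.0969 [ 0.5 -0.1  0.5]
0.096 0.0964 [-0.9 -1.   5.3]
touch [-0.96 -0.97  3.24] [-0.11  0.18 -0.01] 0.0428 [0.5534 0.181  0.0964] 32.1
over [0.5455 0.1789] [-0.15  0.02 -1.51] [ 0.05 -0.02 -0.06] 0.043 [0.5456 0.1789 0.1119] 33.0
```

```bash
sed -i 's/OFF=(-.0004,.0045)/OFF=(-.0004,.0037)/' h.py
python3 - <<'E'
from h import *
t=tcp(AX); manip.servo_line([*t,.105],rate=.05); manip.hold(.2); F("pre")
f0=manip.get_contact_force(); z=.105
while z>.0726:
    z-=.0025; z=max(z,.0725); manip.servo_line([*t,z],rate=.04); f=manip.get_contact_force()-f0; m=manip.get_torque()
    print(round(z,4),manip.get_position().round(4),f.round(1),m.round(2))
    if np.linalg.norm(f)>6: break
F("end")
E
```

```text
pre [ 0.17  0.27 -2.27] [-0.01  0.02  0.03] 0.0429 [0.5448 0.1788 0.1051] 33.5
0.1025 [0.5446 0.1787 0.1023] [ 0.6 -0.3  0.3] [-0.01  0.01  0.01]
0.1 [0.5446 0.1787 0.0998] [ 0.3 -0.9 -0. ] [0.02 0.02 0.01]
0.0975 [0.5446 0.1787 0.0973] [0.6 0.4 0.9] [-0.01  0.02  0.  ]
0.095 [0.5446 0.1787 0.0948] [-0.1 -0.2  1. ] [ 0.03 -0.01  0.  ]
0.0925 [0.5446 0.1787 0.0923] [-0.4 -0.9  0.4] [-0.    0.03  0.01]
0.09 [0.5446 0.1787 0.0898] [-0.6  0.1  0.9] [0.01 0.03 0.01]
0.0875 [0.5446 0.1787 0.0873] [-0.1 -0.1  0.3] [-0.   -0.02 -0.01]
0.085 [0.5445 0.1787 0.0848] [0.5 0.1 1.6] [-0.01  0.06  0.  ]
0.0825 [0.5446 0.1787 0.0823] [-0.3  0.3  0.1] [0.04 0.03 0.01]
0.08 [0.5446 0.1787 0.0798] [ 0.1 -0.7  0.9] [0.02 0.02 0.01]
0.0775 [0.5446 0.1787 0.0773] [ 0.2 -0.1  1.4] [ 0.03 -0.   -0.03]
0.075 [0.5446 0.1787 0.0748] [-0.6 -0.4  1. ] [-0.01 -0.04  0.  ]
0.0725 [0.5446 0.1787 0.0723] [0.7 0.3 0.4] [ 0.03 -0.01 -0.01]
end [ 0.89  0.6  -1.86] [ 0.03 -0.01 -0.01] 0.0428 [0.5446 0.1787 0.0723] 36.8
```

Run:
```python
from h import *
a=shot("wrist","w10"); F("")
g=cv2.cvtColor(a["image"],cv2.COLOR_RGB2GRAY); u,v=proj(a,[*AX,.106]); print(u,v)
print(g[int(v)-44:int(v)+46:4,int(u)-48:int(u)+50:4])
```

```text
[-0.51 -0.56 -1.2 ] [-0.02 -0.09  0.01] 0.0428 [0.5447 0.1787 0.0724] 36.8
311.89046214700875 307.93286445708054
[[ 39  41  43  47  43  60  72  70  68  68  71  69  48  68  68  68  70  69
   70  72  50  42  41  37  54]
 [ 28  45  47  50  71  71  71  69  68  68  67  69  69  68  72  71  71  73
   72  72  74  70  44  37  39]
 [ 39  43  56  73  73  70  69  72  70  74  72  69  66  68  69  70  71  71
   67  71  72  70  70  42  35]
 [ 43  55  72  71  72  69  71  68  67  70  95 106 106 105 108 110  70  69
   70  71  69  70  69  69  37]
 [ 41  69  71  72  69  70  67  77 106 108 108 106 107 107 104 110 111 108
   72  67  67  69  67  70  67]
 [ 61  69  68  68  67  65  72 106 105 106 108 105 105 105 105 112 111 105
  105  62  67  67  66  69  67]
 [ 70  73  69  67  67  62  92 108 106  86 107 107 111 111 117 121 128 125
  130  81  55  69  68  72  69]
 [ 70  72  42  70  59  58  99 189 184 190 173 191 175 168 176 146 184 199
  171  81  34  64  69  69  70]
 [ 43  43  43  66  28  78 106 177 194 187 194 199 207 190 141 129 157 148
   93  79  46  37  68  69  68]
 [ 43  40  41  43  31  76 115 115 114 111 
[... 728 characters left out ...]
73  77  74  74  72  68  68  66  68  62
   34  32  38  38  34  38  40]
 [ 97  40  42  42  37  40  38  35  32  48  66  68  66  63  62  63  46  32
   30  42  40  40  40  40  50]
 [ 96  94  40  39  41  40  40  38  40  31  29  30  35  34  31  33  34  40
   38  38  39  41  41  36  76]
 [ 97  96  72  39  40  40  40  40  43  40  39  37  37  37  41  43  42  34
   39  41  38  38  40  73  73]
 [ 98  97  76  76  39  37  41  39  39  40  39  38  43  42  38  38  40  39
   40  38  41  49  75  75  76]
 [ 96  97  95  76  74  67  37  39  42  39  42  41  38  40  39  41  38  40
   39  38  76  74  74  75  74]
 [ 95  95  77  74  76  76  74  68  36  37  37  40  36  37  39  33  35  41
   68  74  73  76  74  74  74]]
```

Run:
```python
from h import *
manip.hold(.3); F("final"); manip.sign_off()
```

```text
final [ 0.68 -0.46 -2.33] [ 0.01 -0.07  0.01] 0.043 [0.5447 0.1788 0.0726] 37.1
the job is handed in; nothing more can be done
```

The collar is round the shaft with its screw over the flat, its top flush by my measurement, still held in the gripper. I handed the job in at 37 s of the 53 s allowed. No verdict was reported.

**What I did**
- I gripped the shaft and turned it about 0.81 rad until the flat faced the key rest.
- I regripped it lower, properly on the flat, and held it there for 0.3 s.
- I took the collar from the tray, touched it lightly on the shaft top to set its height, and lowered it over the shaft.

**Last checks**
- **Lowering:** there was no noticeable contact, with changes under about 2 N.
- **Grip:** the fingers read 43 mm on the 44 mm collar. The grip was set to 45 N and nothing was moving.
- **Flush:** by the touch-off and the final height, the collar's top is flush to about 1 mm. I did not measure it in the last picture.
- **Position and facing:** the last wrist picture has the shaft's centre hole within about 2 pixels of where I expected it. The gap round the shaft is even to left and right, and the flat's chamfer looks square to the tool.

**What failed or disagreed**
- **Fingertip position:** the tips are about 17 mm behind the TCP, not 22 mm ahead as the text says. So the first shaft grip caught only the top chamfer, and the first try at the collar closed on air above it.
- **Tray contact:** the tips pressed on the tray with up to 34 N while closing on the collar.
- **Collar height in the grip:** picture estimates spread over 28–35 mm from TCP to collar top. I used the touch-off value of 33.5 mm, which fits the tray contact.
- **Bystanders:** I did not measure their positions again at the end. The spacer had not moved in a check before the second collar grasp, and nothing touched any of them that I noticed.

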